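Show the baker the next cutter and its place

TASK

Press the red call button fully in and let it go so that the baker looks up, then show what comes next: point with your fingertips from a few centimetres straight above at the middle of the yellow star cutter for two seconds, then in the same way at the bare paper round on the baking tray, and finish there, still pointing at it. Touch none of the cutters, biscuits, tray, board, jar or rolling pin, and move well above the other cutters and biscuits so that you point at none of them.

Things in the scene. Friction and masses are not known exactly. Their poses are not given: they have to be found in the camera images.
- call (a joint): Travel of the red call button: 0 released, grows as it is pressed straight down, 0.006 m fully in; its spring needs 4 N at full travel and returns it when let go.
- call_top (a point): Centre of the top face of the round red call button (36 mm across, in a white housing fixed to the table), between tray and board.
- star_cutter: Yellow five-pointed star biscuit cutter, 65 mm across the points, closed plastic top, loose, 22 mm tall, about 30 g, lying flat on the white board. Origin: centre of its underside, z up.
- heart_cutter: Red heart-shaped biscuit cutter, 58 mm across, closed plastic top, loose, 22 mm tall, about 30 g, lying flat on the white board. Origin: centre of its underside, z up.
- round_cutter: Blue round biscuit cutter, 58 mm across, closed plastic top, loose, 22 mm tall, about 30 g, lying flat on the white board. Origin: centre of its underside, z up.
- moon_cutter: Green crescent-moon biscuit cutter, 62 mm long and about 40 mm wide, closed plastic top, loose, 22 mm tall, about 30 g, lying flat on the white board. Origin: centre of its underside, z up.
- gap: The bare white paper round, 76 mm across, on the baking tray: the only one of four without a biscuit. Origin: its centre, level with the tray's inner floor, z up.
- tray: Dark square baking tray, 220 x 220 mm, rim 18 mm high, floor 4 mm thick, fixed. Four white paper rounds lie in a square, 100 mm apart. Origin: centre of its underside, z up.
- board: White square board, 220 x 220 mm, 6 mm thick, fixed, carrying the four cutters in a square, about 100 mm apart. Origin: centre of its underside, z up.
- heart_biscuit: Dark brown baked heart biscuit, up to 60 mm across, 9 mm thick, loose on a paper round of the tray. Origin: centre of its underside.
- round_biscuit: Dark brown baked round biscuit, up to 60 mm across, 9 mm thick, loose on a paper round of the tray. Origin: centre of its underside.
- moon_biscuit: Dark brown baked crescent-moon biscuit, up to 60 mm across, 9 mm thick, loose on a paper round of the tray. Origin: centre of its underside.
- jar: Jar with an orange cap, 56 mm across, 85 mm tall, loose, standing beyond the button. Origin: centre of its underside.
- rolling_pin: Wooden rolling pin, 54 mm thick, 372 mm long with its handles, loose, lying crosswise at the far side. Origin: middle of its underside.
Not all that is in view belongs to the job. Of the things shaped like the part that bears call, the white one is meant.

How it is judged (in metres and radians):
On the way, in this order (a step that is already met when the one before it is completed fails the run):
1. the call button is pressed fully in (value of joint call above 0.0045 m), for 0.05 s.
2. the button is let go and the fingers point at the star cutter from just above, dwelling for 1.5 s (horizontal distance between the grasp point and star_cutter below 0.025 m and z of the grasp point in the frame of star_cutter between 0.042 and 0.115 m and value of joint call below 0.0015 m), for 1.5 s.
3. the fingers point at the bare paper round from just above, dwelling for 1 s (horizontal distance between the grasp point and gap below 0.025 m and z of the grasp point in the frame of gap between 0.024 and 0.097 m), for 1 s.
At the end, for the whole second after the job is handed in: The grasp point is within 25 mm sideways of the middle of the bare paper round and 24 to 97 mm above it, so that the fingertips hover above it without contact; the button is released (under 1.5 mm) and every cutter, biscuit, the jar and the rolling pin is within 8 mm of where it began (all of step 3 and value of joint call below 0.0015 m and distance of each of star_cutter, heart_cutter, round_cutter, moon_cutter, heart_biscuit, round_biscuit, moon_biscuit, jar, rolling_pin from where it was at the start of the episode below 0.008 m); the robot touches nothing.
It fails at once if the robot touches a cutter, a biscuit, the tray, the board, the jar or the rolling pin (contact force between any of the fingers, the arm and star_cutter above 0.3 N or contact force between any of the fingers, the arm and heart_cutter above 0.3 N or contact force between any of the fingers, the arm and round_cutter above 0.3 N or contact force between any of the fingers, the arm and moon_cutter above 0.3 N or contact force between any of the fingers, the arm and heart_biscuit above 0.3 N or contact force between any of the fingers, the arm and round_biscuit above 0.3 N or contact force between any of the fingers, the arm and moon_biscuit above 0.3 N or contact force between any of the fingers, the arm and jar above 0.3 N or contact force between any of the fingers, the arm and rolling_pin above 0.3 N or contact force between any of the fingers, the arm and tray above 0.3 N or contact force between any of the fingers, the arm and board above 0.3 N).
It fails at once if another cutter or a biscuit is pointed at: the grasp point comes within 25 mm sideways and less than 80 mm above the underside of a wrong cutter, or 60 mm above that of a biscuit ((horizontal distance between the grasp point and heart_cutter below 0.025 m and z of the grasp point in the frame of heart_cutter below 0.08 m) or (horizontal distance between the grasp point and round_cutter below 0.025 m and z of the grasp point in the frame of round_cutter below 0.08 m) or (horizontal distance between the grasp point and moon_cutter below 0.025 m and z of the grasp point in the frame of moon_cutter below 0.08 m) or (horizontal distance between the grasp point and heart_biscuit below 0.025 m and z of the grasp point in the frame of heart_biscuit below 0.06 m) or (horizontal distance between the grasp point and round_biscuit below 0.025 m and z of the grasp point in the frame of round_biscuit below 0.06 m) or (horizontal distance between the grasp point and moon_biscuit below 0.025 m and z of the grasp point in the frame of moon_biscuit below 0.06 m)).
It fails at once if a loose thing is moved or lifted by more than 8 mm (distance of any of star_cutter, heart_cutter, round_cutter, moon_cutter, heart_biscuit, round_biscuit, moon_biscuit, jar, rolling_pin from where it was at the start of the episode above 0.008 m).
It also fails if it takes over 54 s, if anything falls off the work surface, if the arm or the gripper's body presses on something with over 40 N, if the wrist force passes 120 N, or if a joint passes its speed limit or range.

ROBOT

A 7-joint arm with a two-finger parallel gripper is mounted at the origin on the work surface. World frame = base frame: x ahead of the robot, y to its left, z up, the work surface at z = 0. Lengths are in mm, angles in rad, forces in N, time in s.
With the tool pointing down it reaches from about 425 to 1025 mm from the base axis. Payload 9.4 kg.
Tool frame: the origin (TCP) lies at the very end of the fingers, on their centre line; the grasp point (between the pads) lies bot.grasp_offset behind it (bot.grasp_offset is the distance from the TCP to the grasp point, in mm); z points along the fingers, y is the line along which they close (so a half turn about z gives the same grasp; the last joint's range is limited). The gripper opens to 93 mm and grips with 3 to 60 N. Pads are 15 mm wide; open, the fingers measure 128 mm over their backs; the gripper's body (75 mm by 188 mm) begins 65 mm behind the grasp point.
Start: joints at [1.165, 0.599, -0.003, 1.599, 0.002, 0.943, -0.08], TCP at [234.098, -686.165, 218.618] pointing down, gripper open.
Joint ranges: [-2.57, 2.57], [-0.35, 1.97], [-1.29, 1.29], [0.11, 2.56], [-1.05, 4.19], [0.11, 1.86], [-2.63, 2.63]. Speed limits (rad/s): [2.22, 2.22, 3.01, 3.01, 3.14, 3.14, 3.14].

INTERFACE

Orientations are given as a unit quaternion [x, y, z, w].
In Python, from workcell import bot gives the robot as it stands. Calls block until the motion is done:
- bot.goto(position, orientation): joint-space move of the TCP to a pose.
- bot.line_to(position, rot=None, vel=150, contact_N=None): straight line of the TCP; rot=None keeps the orientation; vel is the mean speed in mm/s. With contact_N (N) it stops when the force on the tool has changed by that much, and returns True; else False.
- bot.move_joints(angles): joint-space move.
- bot.grip(opening, grasp_force=None): opening from 0.0 (shut) to 1.0 (fully open); grasp_force is the grip in N (None keeps the last); returns when the fingers have stopped.
- bot.hold(seconds).
- bot.solve_ik(position, orientation): joint angles nearest the present ones, or None.
- bot.snapshot(name): name is "scene" or "top" or "wrist"; returns the picture (400x640x3 uint8, blue, green, red); there is no depth.
- bot.get_calibration(name): a dict with "K" (3x3 intrinsics, pixels), "world_from_camera" (4x4, takes a point from camera to world coordinates); the wrist camera has in their place "mount" (4x4, takes a point from camera to tool coordinates, whose origin is the TCP and whose axes are the flange's). Camera axes: x right, y down, z forward; pixel columns grow to the right and rows downward; lengths in mm; the calibration is good to about 2 mm. A picture is of the moment at which its call begins: read the wrist's pose just before it. get_calibration takes no time and is no camera call.
A pose or a line that the arm cannot do raises bot.IKError and nothing moves.
- bot.close_job(): hands the job in; it is judged then, once.
Readings, each from a call of its own:
- bot.current_clock(): time.
- bot.current_joints(): joint angles.
- bot.current_dq(): joint speeds.
- bot.current_joint_efforts(): joint torques, N m.
- bot.current_tool_pos(): TCP position.
- bot.current_tcp_rot(): TCP orientation.
- bot.current_force(): force on the tool from outside, world axes, zero at the start.
- bot.current_ft_torque(): the same for the moment, N m.
- bot.current_finger_gap(): opening from 0.0 (shut) to 1.0 (fully open).
- bot.current_gripper_force(): force on a finger pad.
Only numpy, scipy, OpenCV 4.12 (cv2) and the standard library are available. Lean on these libraries where they do the work, as an engineer would, in place of code of your own. Each camera call takes 0.05 s, during which the arm holds its last target. There are 200 camera calls.

## Working session

There is one attempt and no reset: what is moved stays moved. The work goes in short steps, each a Python script; the robot and the scene stay as the last script left them, time stands still between calls to the robot, and variables do not carry over. Pictures are saved under pics/ and viewed, at most 10 in all, crops included, and the job is handed in when it is done.

```bash
mkdir -p pics; python3 - <<'E'
from workcell import bot
import cv2,numpy as np
for n in("top","scene"):
    cv2.imwrite(f"pics/{n}0.png",bot.snapshot(n)); c=bot.get_calibration(n); print(n,np.round(c["K"],1).tolist(),np.round(c["world_from_camera"],3).tolist())
print(bot.current_tcp_rot(),bot.grasp_offset,bot.current_clock())
E
```

```text
top [[490.4, 0.0, 322.4], [0.0, 490.4, 196.2], [0.0, 0.0, 1.0]] [[-0.027, -0.996, 0.088, 516.289], [-0.999, 0.029, 0.027, -14.697], [-0.029, -0.087, -0.996, 1131.924], [0.0, 0.0, 0.0, 1.0]]
scene [[435.7, 0.0, 318.8], [0.0, 435.7, 201.9], [0.0, 0.0, 1.0]] [[0.024, 0.803, -0.595, 1320.646], [1.0, -0.018, 0.016, -12.775], [0.002, -0.595, -0.803, 1011.029], [0.0, 0.0, 0.0, 1.0]]
[ 9.86512331e-01  1.63685481e-01 -1.92858763e-04 -6.68296967e-04] 18.8 0.1
```

View pics/top0.png

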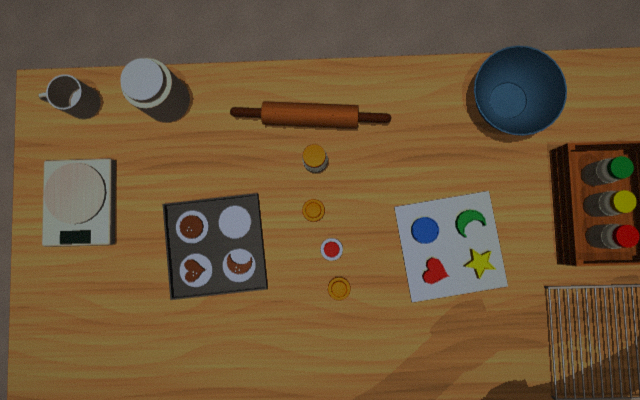

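View pics/scene0.png

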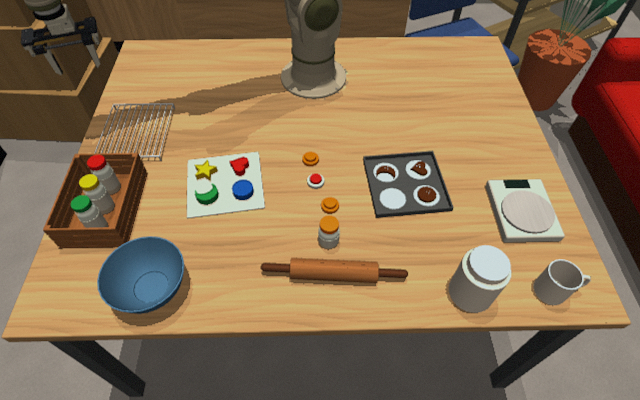

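The top view shows the red button in its white housing at (331,249), the star at (480,262) and the bare round at (235,222). In the scene view they are at about (316,181), (205,170) and (393,198). The orange discs are decoys.

```bash
cat > h.py <<'E'
import cv2,numpy as np
from workcell import bot
def blob(im,kind,near,r=22):
    hsv=cv2.cvtColor(im,cv2.COLOR_BGR2HSV); H,S,V=cv2.split(hsv)
    m={'red':((H<6)|(H>174))&(S>150)&(V>90),'yellow':(H>22)&(H<35)&(S>150)&(V>110),'white':(S<60)&(V>120)}[kind]
    yy,xx=np.mgrid[:im.shape[0],:im.shape[1]]
    m&=(abs(xx-near[0])<r)&(abs(yy-near[1])<r)
    n,l,st,c=cv2.connectedComponentsWithStats(m.astype(np.uint8))
    i=1+np.argmax(st[1:,4]); 
    (cx,cy),_=cv2.minEnclosingCircle(cv2.findContours((l==i).astype(np.uint8),0,2)[0][0])
    return c[i],st[i].tolist()
def ray(K,T,p):
    d=T[:3,:3]@np.linalg.inv(K)@[p[0],p[1],1]; return T[:3,3],d/np.linalg.norm(d)
def plane(o,d,z): return o+d*(z-o[2])/d[2]
def tri(a,b):
    (o1,d1),(o2,d2)=a,b
    s=np.linalg.lstsq(np.c_[d1,-d2],o2-o1,rcond=None)[0]
    p,q=o1+s[0]*d1,o2+s[1]*d2; return (p+q)/2,np.linalg.norm(p-q)
E
python3 - <<'E'
from h import *
np.set_printoptions(precision=1,suppress=True)
C={n:bot.get_calibration(n) for n in("top","scene")}
I={n:cv2.imread(f"pics/{n}0.png") for n in C}
for nm,k,pt,ps,z in(("button","red",(331,249),(316,181),25),("star","yellow",(480,262),(205,170),28),("gap","white",(235,222),(393,198),4.5)):
    R=[]
    for n,p in(("top",pt),("scene",ps)):
        c,st=blob(I[n],k,p); R.append(ray(np.array(C[n]["K"]),np.array(C[n]["world_from_camera"]),c)); print(nm,n,c,st,"plane",plane(*R[-1],z))
    print(nm,*tri(*R))
E
```

```text
button top [331.1 249. ] [324, 242, 15, 15, 179] plane [495.   -1.1  25. ]
button scene [315.2 178.2] [310, 174, 11, 10, 88] plane [503.2  -1.9  25. ]
button [494.8  -1.4  14.8] 0.7855607804876364
star top [480.3 262.4] [467, 250, 28, 28, 319] plane [ 456.9 -330.6   28. ]
star scene [204.2 168.6] [195, 160, 21, 17, 166] plane [ 461.5 -331.4   28. ]
star [ 456.6 -332.7   22.3] 1.0078902950676034
gap top [234.4 221.7] [219, 206, 32, 32, 807] plane [563.2 220.6   4.5]
gap scene [392.4 198.1] [379, 188, 28, 22, 453] plane [566.  220.2   4.5]
gap [563.3 221.2   1. ] 0.3058634907845241
```

```bash
python3 - <<'E'
from h import *
np.set_printoptions(precision=1,suppress=True)
bot.grip(0.0)
p=np.array(bot.current_tool_pos()); q=bot.current_tcp_rot()
bot.line_to([p[0],p[1],260])
bot.goto([495,-1.3,150],[1,0,0,0])
print(bot.current_tool_pos(),bot.current_tcp_rot(),bot.current_clock(),bot.current_finger_gap())
from scipy.spatial.transform import Rotation as R
T=np.eye(4);T[:3,:3]=R.from_quat(bot.current_tcp_rot()).as_matrix();T[:3,3]=bot.current_tool_pos()
c=bot.get_calibration("wrist"); im=bot.snapshot("wrist"); cv2.imwrite("pics/w1.png",im)
W=T@np.array(c["mount"]); pr=np.array(c["K"])@np.linalg.inv(W)[:3]@[495,-1.3,18,1]; pr=pr[:2]/pr[2]; print("expected px",pr)
b,st=blob(im,"red",pr,90); print(b,st,plane(*ray(np.array(c["K"]),W,b),18), plane(*ray(np.array(c["K"]),W,b),25))
E
```

```text
[495.3  -2.  150. ] [ 1. -0.  0.  0.] 4.5917 0.008587982516168735
expected px [320.2 196.4]
[321.1 194.3] [306, 179, 31, 31, 759] [497.5  -2.2  18. ] [499.   -2.3  25. ]
```

View pics/w1.png

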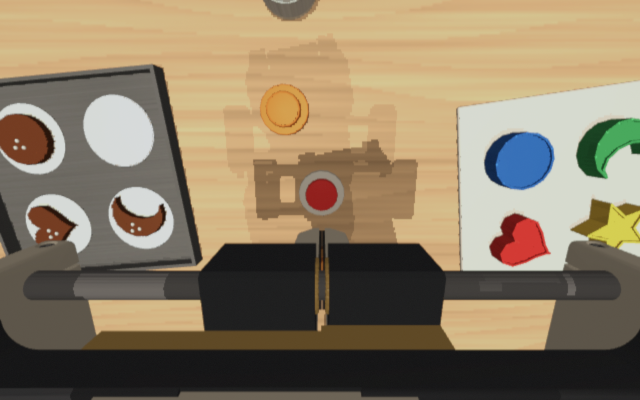

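The wrist view shows the red button at (321,194), within 3 mm of the estimate, and the shut fingers have clear space around it. Next I press it.

```bash
python3 - <<'E'
from h import *
np.set_printoptions(precision=1,suppress=True)
bot.line_to([496,-1.8,40])
print(bot.line_to([496,-1.8,5],vel=15,contact_N=1.5),bot.current_tool_pos(),bot.current_force())
z=bot.current_tool_pos()[2]
print(bot.line_to([496,-1.8,z-9],vel=12,contact_N=10),bot.current_tool_pos(),bot.current_force())
bot.hold(0.2); print(bot.current_tool_pos(),bot.current_force(),bot.current_clock())
E
```

```text
True [496.   -1.8  19.8] [0.3 0.4 2.4]
True [496.1  -1.8  16.2] [-1.3  0.7 12.4]
[496.   -1.8  16.2] [-0.9  1.  11.9] 7.5333
```

The force rose to 12 N against a 4 N spring, so the button is bottomed. Now I let go and move over to the star.

```bash
python3 - <<'E'
from h import *
from scipy.spatial.transform import Rotation as R
np.set_printoptions(precision=1,suppress=True)
bot.line_to([496,-1.8,160],vel=120)
print(bot.current_force())
bot.line_to([457.5,-331.5,160],vel=200)
T=np.eye(4);T[:3,:3]=R.from_quat(bot.current_tcp_rot()).as_matrix();T[:3,3]=bot.current_tool_pos()
c=bot.get_calibration("wrist"); im=bot.snapshot("wrist"); cv2.imwrite("pics/w2.png",im)
W=T@np.array(c["mount"]); pr=np.array(c["K"])@np.linalg.inv(W)[:3]@[457.5,-331.5,28,1]; pr=pr[:2]/pr[2]
b,st=blob(im,"yellow",pr,90); s=plane(*ray(np.array(c["K"]),W,b),28); print(pr,b,st,s,bot.current_clock(),bot.current_tool_pos())
E
```

```text
[ 0.5  0.4 -0.2]
[321.9 196.4] [327.4 193.4] [317, 184, 26, 19, 276] [ 460.9 -337.6   28. ] 10.7417 [ 457.8 -330.5  160. ]
```

View pics/w2.png

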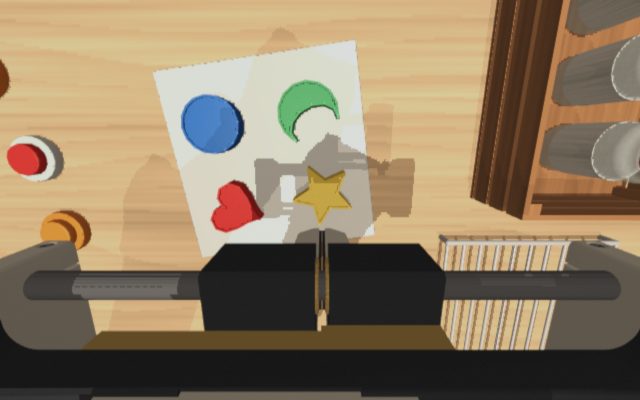

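The star's centre is near (322,192), right where predicted. The mask only caught a patch in shadow, so I keep the earlier estimate. Now I dwell at the star, then cross high to the bare round.

```bash
python3 - <<'E'
from h import *
from scipy.spatial.transform import Rotation as R
np.set_printoptions(precision=1,suppress=True)
bot.line_to([458,-331.5,66],vel=100); bot.hold(2.2); print(bot.current_tool_pos(),bot.current_clock())
bot.line_to([458,-331.5,170],vel=150)
bot.line_to([564,221,170],vel=200)
T=np.eye(4);T[:3,:3]=R.from_quat(bot.current_tcp_rot()).as_matrix();T[:3,3]=bot.current_tool_pos()
c=bot.get_calibration("wrist"); im=bot.snapshot("wrist"); cv2.imwrite("pics/w3.png",im)
W=T@np.array(c["mount"]); pr=np.array(c["K"])@np.linalg.inv(W)[:3]@[564,221,4.5,1]; print(pr[:2]/pr[2],bot.current_clock())
E
```

```text
[ 458.  -331.5   66. ] 14.0333
[320.3 190.2] 17.8917
```

View pics/w3.png

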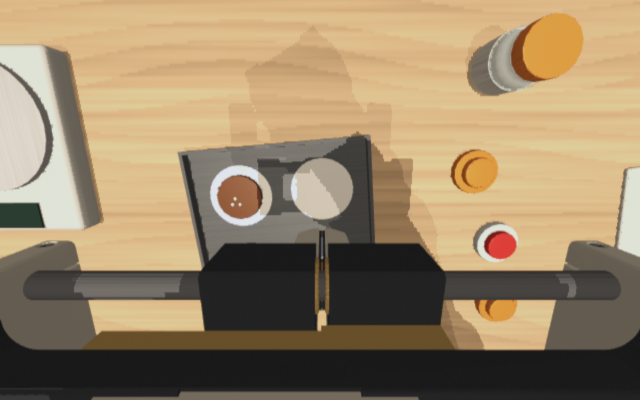

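The bare round is centred near (322,188), against a prediction of (320,190), and the button is back up. Now I descend and hand in.

```bash
python3 - <<'E'
from workcell import bot
bot.line_to([564.5,220.5,46],vel=100); bot.hold(2.0); print(bot.current_tool_pos(),bot.current_clock(),bot.current_force())
print(bot.close_job())
E
```

```text
[564.50067276 220.50931206  46.00680252] 21.2833 [ 0.45121584 -0.20378706  0.08045098]
the job is handed in; nothing more can be done
None
```

I pressed the red call button fully in and let it go, pointed at the star cutter for 2.2 s, and finished pointing at the bare paper round; the job was handed in at about 21 s, but no verdict came back.

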